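# Grease the polishing spindle with a push-type gun

## Task

Take the small push-type grease gun out of its wooden stand and press its coupler squarely onto the slanted brass grease nipple on top of the polishing spindle until it snaps on. Then keep pushing along the nipple's slant, without ramming it, until the barrel has slid most of the way (about 10 of its 14 mm) down over its sprung nozzle, and finish like that: still gripping the gun and holding it pressed against the spring. Leave the goblet, wrench and tumbler where they are.

Things in the scene. Friction and masses are not known exactly. Their poses are not given: they have to be found in the camera images.
- gun: Push-type grease gun, 115 mm long, 0.36 kg, standing coupler-down in the stand. Origin on its long axis at the coupler's mouth (nozzle fully out); z runs up the gun to its top cap. Barrel: round dark collars 36 mm across at z 45-55 and 105-115 mm, square grip between. Below it a rod (16 mm across, z 21-45) carries the coupler (26 mm across, z 0-21). Any turn about z fits the nipple.
- grip (a point): On the gun's axis, mid-height of its square aluminium grip, 80 mm from the mouth (nozzle out). The grip is 28 x 28 mm, 50 mm long between the collars, its flat sides facing the gun's x and y axes. Axes like the gun's.
- mouth (a point): Centre of the coupler's open mouth, axes like the gun's. The coupler is a cup with a 19 mm bore, 18 mm deep; 5.5 mm in from the mouth four sprung balls leave 11.6 mm between them. They ride outwards over the nipple's head with a push of some 3 to 6 N and snap in behind it from about 11 mm past the tip; pulling off takes as much.
- seat (a point): Centre of the coupler's inner floor, on the gun's axis, 18 mm in from the coupler's mouth; axes like the gun's. It lies on the nipple's tip when the coupler is fully on.
- nozzle (a joint): How far the nozzle (rod and coupler) is pushed up into the barrel: 0 m fully out, 0.014 m the end of the stroke. Spring: about 8 N to start moving, 0.45 N per mm more (12.5 N at 10 mm).
- nipple: Brass button-head grease nipple on the crown of the spindle housing, slanting 30 degrees from vertical to the spindle's -x side. Origin: centre of its tip; z: outwards along its axis. Tip flat, 6 mm across; a cone widens to the 15 mm head 6 mm below the tip, 1.5 mm straight, then narrows to a 9 mm neck at 10.5 mm; an 18 mm boss starts 24 mm below the tip, the housing at 28 mm.
- spindle: Polishing spindle head, fixed. Origin: centre of the underside. Wooden base 150 (x) x 260 (y) x 30 mm; grey round housing 72 mm across, 130 mm long along y, axis 80 mm up; felt wheel 130 mm across at y 115 to 139 mm; shaft to y 155 mm; pulley 72 mm across at y -109 to -143 mm. Nipple's tip at x -32, y 0, z 135 mm.
- stand: Fixed round wooden stand, 84 mm diameter at the foot, 76 mm at the top, 45 mm high, with a centred upright hole of 31 mm diameter whose floor is 12 mm above the bench; the gun stands loosely on that floor. Origin at the centre of the underside.
- goblet: Bystander: brass goblet 78 mm high, 74 mm diameter at the rim, upright; origin at the centre of the foot.
- wrench: Bystander: steel wrench 150 mm long lying flat.
- tumbler: Bystander: glass tumbler 85 mm high, 62 mm diameter, upright; origin at the centre of the foot.
Things that resemble listed ones, but are neither listed nor needed, are in the scene too. Of the things that look like the gun, the middle-sized one is meant. What is meant by the stand is not orange, and is the larger of those in its own colour.

How it is judged (in metres and radians):
On the way, in this order (a step that is already met when the one before it is completed fails the run):
1. the gun is lifted out of the stand (z of seat in the frame of stand above 0.07 m), for 0.1 s.
2. the coupler has snapped onto the nipple, squarely (distance between seat and nipple below 0.0035 m and angle between the z axis of seat and the z axis of nipple, either way round below 0.14 rad), for 0.05 s.
3. the gun is pressed against its spring, squarely on the nipple (all of step 2 and value of joint nozzle above 0.007 m), for 0.3 s.
At the end, for the whole second after the job is handed in: The coupler's inner floor is within 3.5 mm of the nipple's tip, the gun within 0.14 rad of the nipple's axis, the nozzle pushed at least 7 mm into the barrel, the gun pressing on the nipple with over 6 N, still held by the fingers and at rest (all of step 3 and contact force between gun and spindle above 6 N and contact force between the fingers and gun above 3 N and linear speed of gun below 0.02 m/s); the arm keeps its last pose, push and grip.
It fails at once if the spindle is rammed with the gun (over 45 N) (contact force between gun and spindle above 45 N).
It fails at once if the goblet is disturbed (distance of goblet from where it was at the start of the episode above 0.02 m).
It fails at once if the wrench is disturbed (distance of wrench from where it was at the start of the episode above 0.02 m).
It fails at once if the tumbler is disturbed (distance of tumbler from where it was at the start of the episode above 0.02 m).
It also fails if it takes over 42 s, if anything falls off the work surface, if the arm or the gripper's body presses on something with over 40 N, if the wrist force passes 120 N, or if a joint passes its speed limit or range.

## Robot

A 7-joint arm with a two-finger parallel gripper is mounted at the origin on the work surface. World frame = base frame: x ahead of the robot, y to its left, z up, the work surface at z = 0. Lengths are in m, angles in degrees, forces in N, time in s.
With the tool pointing down it reaches from about 0.4 to 0.875 m from the base axis. Payload 4.4 kg.
Tool frame: the origin (TCP) lies on the centre line of the jaws, within the pads' length; the fingertips stand 14 mm ahead of it and the grasp point (between the pads) lies 5 mm behind it (bot.tips_ahead is the z of the fingertips in the tool frame, in m); z points along the fingers, y is the line along which they close (so a half turn about z gives the same grasp; the last joint's range is limited). The gripper opens to 85 mm and grips with 20 to 120 N. Pads are 22 mm wide; open, the fingers measure 114 mm over their backs; the gripper's body (76 mm by 85 mm) begins 54 mm behind the grasp point. The pads swing forward as they close: fully open they stand 13 mm farther back than shut.
Start: joints at [-3.77, 36.005, 2.206, 86.941, -1.547, 57.084, -1.146], TCP at [0.65, 0, 0.245] pointing down, gripper open.
Joint ranges: [-175.42, 175.42], [-21.48, 121.26], [-71.46, 75.88], [10.55, 141.38], [-63.04, 243.04], [13.31, 113.54], [-168.57, 168.57]. Speed limits (degrees/s): [147.25, 147.25, 180, 180, 180, 180, 180].

## Interface

Orientations are given as a 3x3 rotation matrix whose columns are the frame's x, y, z axes.
In Python, from bench import bot gives the robot as it stands. The module is installed in compiled form; this text tells all that it offers.
- The arm moves only by the tool apply_moves, never from a script. Its argument "series" is one flat list of numbers, 6 for each row, row after row: the shift along the tool's x, y, z in units of 25 mm (1.0 is 25 mm), then the turn, a rotation vector about the tool's x, y, z in units of 5 degrees (1.0 is 5 degrees). In form: [dx, dy, dz, rx, ry, rz, dx, dy, dz, rx, ry, rz, ...]. A call has 1 to 10 rows; each row is the pose to reach, as a shift and turn from the pose commanded when the call began, along the tool's axes at that moment; what a row does not reach only later rows make up. A row lasts 1/12 s, in which the tool goes at most 41.7 mm and 7.16 degrees, less where a joint would pass 70% of its speed; a pose out of reach is approached as far as the arm can. A call with a gripper value outside its range is refused whole. "hand" is the opening, from 0 (shut) to 1 (fully open), set as the call begins (left out, the last holds). The fingers move at their own pace and stop on an object; the grip force is fixed at half the most. Time passes only in rows, so rows that repeat a pose let the fingers close. It gives the time, the measured TCP pose, the force, the opening and the grip force at its end, in the units of the state.
- bot.get_state(): the state, without advancing time (a new reading comes with each control period).
- bot.camera(name): name is "scene" or "side" or "wrist"; returns the picture (384x512x3 uint8, blue, green, red); there is no depth.
- bot.camera_model(name): a dict with "fx", "fy", "cx", "cy" (pixels), "extrinsics" (4x4, takes a point from world to camera coordinates). Camera axes: x right, y up, looking along -z (the intrinsics and any distortion apply to the point x, -y, -z); pixel columns grow to the right and rows downward; lengths in m; the calibration is good to about 2 mm. A picture is of the moment at which its call begins: read the wrist's pose just before it. camera_model takes no time and is no camera call; for the wrist camera it gives the pose at the moment of the call.
- bot.finish_job(): hands the job in; it is judged then, once.
Trained networks look in the newest picture that a camera, given by its name, has taken for a name from the list of things; names that differ only in an ending like _2 or _b are one class to them, and where a whole thing is asked for, a point or a joint stands for the part that bears it (a point fixed in the world has none). Each returns a list of dicts, best first, with "confidence" (0 to 1); they miss things now and then, are a little off and sometimes report something else, mostly with a low value. They report only what shows in the picture. A call takes as long as a camera call. They do not tell look-alikes from the thing itself.
- bot.cut_out(camera, target): "mask" (384x512 bool, what is visible of it) and "point" ([column, row] in pixels, amid what is visible of it).
The state is a dict: "t": time; "joint_positions": joint angles; "qd": joint speeds; "effort": joint torques, N m; "eef_pos": TCP position; "orientation": TCP orientation; "contact_force": force on the tool from outside, world axes, zero at the start; "moment": the same for the moment, N m; "finger_gap": opening from 0.0 (shut) to 1.0 (fully open); "gripper_force": force on a finger pad.
Only numpy, scipy, OpenCV 4.12 (cv2) and the standard library are available. Lean on these libraries where they do the work, as an engineer would, in place of code of your own. Each camera call takes 0.05 s, during which the arm holds its last target. There are 200 camera calls.

## Working session

There is one attempt and no reset: what is moved stays moved. The work goes in short steps, Python scripts to look and compute and a tool call to move; the robot and the scene stay as the last step left them, time stands still between calls to the robot, and variables do not carry over. Pictures are saved under pics/ and viewed, at most 10 in all, crops included, and the job is handed in when it is done.

Besides the shell and the picture viewer there is one more tool, called after "Request:" as name(argument=value, ...) on one line, values as JSON. apply_moves: Moves the arm, as the interface text tells. Its arguments: {"type":"object","properties":{"series":{"type":"array","items":{"type":"number"}},"hand":{"type":"number"}},"required":["series"]}

```bash
mkdir -p pics; python3 - <<'E'
from bench import bot
import cv2,numpy as np
s=bot.get_state();print(s['t'],s['eef_pos'],s['orientation'],s['finger_gap'])
ims=[]
for c in ['scene','side']:
    im=bot.camera(c);cv2.imwrite(f'pics/{c}0.png',im)
    m=bot.camera_model(c);print(c,{k:(np.round(v,4).tolist() if k=='extrinsics' else v) for k,v in m.items()})
    for n in ['gun','stand','nipple','spindle','goblet','tumbler','wrench']:
        for d in bot.cut_out(c,n):
            ys,xs=np.where(d['mask']);print(c,n,round(d['confidence'],2),np.round(d['point']),xs.min(),xs.max(),ys.min(),ys.max())
E
```

```text
0.0 [ 6.49396559e-01 -2.26846866e-06  2.44395379e-01] [[ 2.52382210e-05  9.99998201e-01 -1.89673012e-03]
 [ 9.99999999e-01 -2.53100946e-05 -3.78694229e-05]
 [-3.79173612e-05 -1.89672917e-03 -9.99998200e-01]] 0.9979298422768488
scene {'fx': 424.64722513866, 'fy': 424.64722513866, 'cx': 253.9146159103023, 'cy': 199.01627868495865, 'extrinsics': [[0.5642, 0.8256, -0.0003, -0.3331], [-0.6835, 0.4673, 0.5608, 0.2466], [0.4631, -0.3162, 0.828, -1.409], [0.0, 0.0, 0.0, 1.0]]}
scene gun 0.76 [337. 127.] 328 349 108 152
scene gun 0.59 [314. 147.] 309 323 136 162
scene stand 0.75 [295. 190.] 290 301 178 204
scene stand 0.69 [314. 166.] 299 326 150 178
scene nipple 0.59 [232. 245.] 232 238 238 248
scene spindle 0.94 [235. 268.] 179 299 231 313
scene goblet 0.92 [128. 258.] 112 144 242 277
scene goblet 0.29 [233. 243.] 232 238 237 248
scene tumbler 0.93 [350. 192.] 341 366 180 212
scene wrench 0.9 [214. 220.] 196 229 200 241
side {'fx': 407.211824031272, 'fy': 407.211824031272, 'cx': 254.74480504387293, 'cy': 183.54865041798448, 'extrinsics': [[-0.7342, -0.6789, 0.0123, 0.4077], [0.3567, -0.3703, 0.8577, -0.2598], [-0.5777, 0.6341, 0.514, -0.8571], [0.0, 0.0, 0.0, 1.0]]}
side gun 0.79 [225. 289.] 217 229 276 311
side gun 0.78 [160. 282.] 141 172 249 321
side gun 0.64 [192. 253.] 183 201 234 273
side stand 0.89 [193. 281.] 174 213 259 297
side stand 0.55 [219. 245.] 206 239 228 261
side nipple 0.39 [258. 157.] 257 262 157 163
side spindle 0.93 [251. 179.] 203 303 146 215
side spindle 0.75 [346. 171.] 334 356 158 189
side spindle 0.34 [147. 231.] 132 160 215 254
side goblet 0.66 [344. 168.] 334 357 158 189
side tumbler 0.7 [150. 230.] 133 159 216 253
side wrench 0.55 [297. 222.] 274 318 205 231
```

```bash
python3 - <<'E'
import cv2,numpy as np
a=cv2.imread('pics/scene0.png');b=cv2.imread('pics/side0.png')
cv2.imwrite('pics/a.png',cv2.resize(a[90:330,90:390],(750,600),interpolation=cv2.INTER_CUBIC))
cv2.imwrite('pics/b.png',cv2.resize(b[140:332,120:376],(800,600),interpolation=cv2.INTER_CUBIC))
E
```

```text
(no output)
```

View pics/a.png

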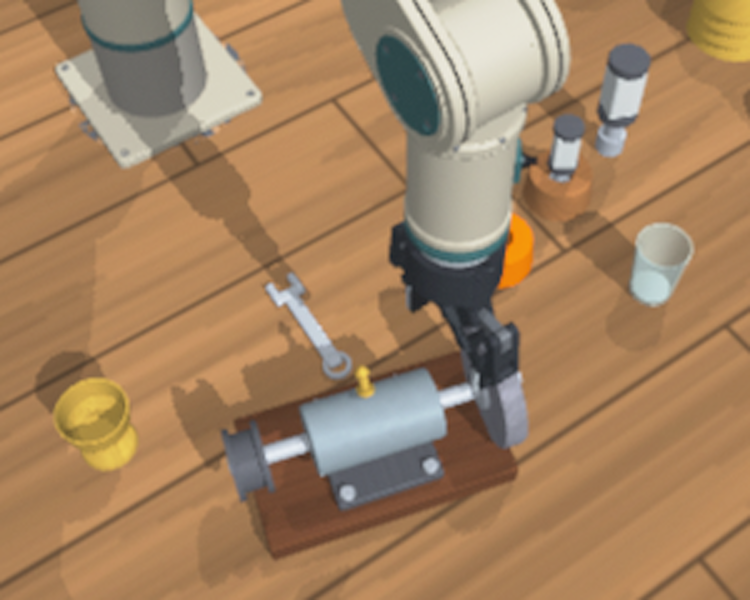

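View pics/b.png

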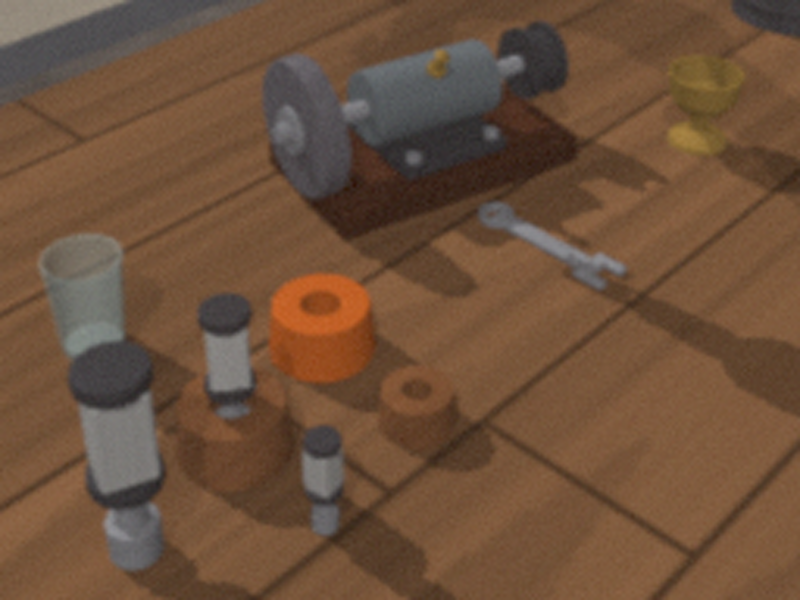

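The first picture shows the gun in the brown stand (gun cap at full-frame px ~(317,141)) and the nipple tip at ~(235,239). In the side picture the middle-sized gun stands in the larger brown stand (cap ~(192,238)), the nipple tip is at ~(261,158), and the larger and smaller guns are loose look-alikes.

```bash
cat >h.py <<'E'
from bench import bot
import numpy as np,cv2
from scipy.optimize import least_squares
def proj(m,P):
    P=np.atleast_2d(P);c=(np.c_[P,np.ones(len(P))]@np.array(m['extrinsics']).T)[:,:3]
    return np.c_[m['fx']*c[:,0]/-c[:,2]+m['cx'],m['fy']*-c[:,1]/-c[:,2]+m['cy']]
def tri(obs,x0=(.6,0,.1)):
    f=lambda X:np.concatenate([(proj(m,X)[0]-uv) for m,uv in obs])
    r=least_squares(f,x0);return r.x,np.abs(r.fun).max()
def onz(m,uv,z):
    return least_squares(lambda q:proj(m,[q[0],q[1],z])[0]-uv,[.6,0]).x
E
python3 - <<'E'
from h import *
S=bot.camera_model('scene');D=bot.camera_model('side')
def sc(u,v):return np.array([90+u*.4,90+v*.4])
def sd(u,v):return np.array([120+u*.32,140+v*.32])
for n,a,b in [('cap',(568,127),(225,308)),('tip',(363,371),(441,55)),('wheelhub',(510,400),(288,130)),('pulleyC',(238,463),(545,60)),('tumbRim',(663,246),(82,250)),('lowcollar',(562,174),(230,388))]:
    print(n,*tri([(S,sc(*a)),(D,sd(*b))]))
# base corners z=.03: near-left, near-right in scene
for n,uv in [('b1',sc(276,545)),('b2',sc(516,468)),('b3',sc(237,422))]: print(n,onz(S,uv,.03))
for n,uv in [('c1',sd(350,225)),('c2',sd(575,142))]: print(n,onz(D,uv,.03))
print('big base',onz(D,sd(135,550),0),'small',onz(D,sd(325,525),0),'brown small top',onz(D,sd(418,388),.03),'stand top',onz(D,sd(235,400),.045),'orange',onz(D,sd(320,303),.045))
print('wrench',[onz(S,sc(*q),0) for q in [(280,285),(337,365)]],'gob',onz(S,sc(95,405),.078))
W=bot.camera_model('wrist');E=np.array(W['extrinsics']);C=-E[:3,:3].T@E[:3,3];print('wrist cam',C,'look',-E[2,:3],'up',E[1,:3],W['fx'])
E
```

```text
cap [0.43998684 0.31922897 0.12464211] 0.20686223828641914
tip [ 0.57515659 -0.04464881  0.1297902 ] 0.23379344122776047
wheelhub [0.65609535 0.07462953 0.06861716] 1.1125569994042053
pulleyC [ 0.56446523 -0.18548136  0.07529369] 0.8922865132556694
tumbRim [0.60946915 0.32052469 0.08749343] 0.08983625098204584
lowcollar [0.44595557 0.31660814 0.04894996] 0.34776029833966504
b1 [ 0.64049031 -0.19103412]
b2 [0.70800332 0.04950207]
b3 [ 0.50409936 -0.15803844]
c1 [0.54616292 0.10044499]
c2 [ 0.48960415 -0.14513048]
big base [0.41535813 0.42537791] small [0.34088957 0.32615332] brown small top [0.3644292  0.21028226] stand top [0.4371645  0.31908355] orange [0.47281234 0.20444274]
wrench [array([ 0.36330841, -0.02728919]), array([ 0.49036847, -0.02906018])] gob [ 0.4320991  -0.27191588]
wrist cam [0.65018214 0.0846542  0.37320931] look [ 0.00112371 -0.32689749 -0.94505914] up [-3.55403451e-04  9.45059542e-01 -3.26898050e-01] 301.5018959121571
```

```bash
cat >snap.py <<'E'
import sys,json
from h import *
n=sys.argv[1]
m=bot.camera_model('wrist');im=bot.camera('wrist');cv2.imwrite(f'pics/{n}.png',im)
m['extrinsics']=np.array(m['extrinsics']).tolist();json.dump(m,open(f'{n}.json','w'))
for t in sys.argv[2:]:
    for d in bot.cut_out('wrist',t):
        ys,xs=np.where(d['mask']);print(t,round(d['confidence'],2),np.round(d['point']),xs.min(),xs.max(),ys.min(),ys.max())
        np.save(f'{n}_{t}.npy',d['mask']) if d['confidence']>.5 else 0
E
python3 snap.py w0 nipple
```

```text
nipple 0.97 [185. 234.] 168 198 225 246
```

Request:
apply_moves(series=[1,-1.2,0,0,0,0,2,-2.4,0,0,0,0,3.2,-3.6,0,0,0,0,3.2,-3.6,0,0,0,0,3.2,-3.6,0,0,0,0], hand=1)

```text
t: 1.32
eef_pos: [0.5585, 0.0827, 0.2457]
orientation: [[-0.005, 1.0, -0.0], [1.0, 0.005, 0.001], [0.001, -0.0, -1.0]]
contact_force: [1.7, -0.3, -0.8]
finger_gap: 1.003
gripper_force: 0.0
```

```bash
python3 snap.py w1 nipple; python3 -c "
import cv2,numpy as np
a=cv2.imread('pics/w0.png');b=cv2.imread('pics/w1.png');c=np.hstack([a,b]);cv2.imwrite('pics/w01.png',cv2.resize(c,(800,300),interpolation=cv2.INTER_AREA))"
```

```text
nipple 0.68 [279. 307.] 267 289 296 320
nipple 0.57 [294. 244.] 214 400 153 355
```

View pics/w01.png

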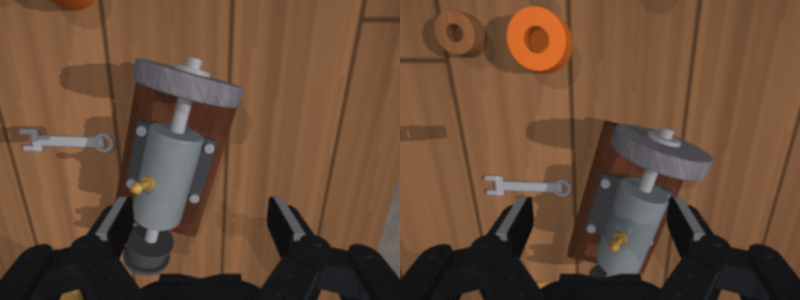

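The picture shows both wrist views: the spindle with its wheel up-right and the brass nipple (at ~(142,186) in the left half, ~(618,240) in the right half). The fingers are at the bottom and the way to the gun is free.

```bash
python3 -c "
import cv2,numpy as np
a=cv2.imread('pics/w0.png')[210:260,155:215];b=cv2.imread('pics/w1.png')[283:333,250:310]
cv2.imwrite('pics/nip.png',cv2.resize(np.hstack([a,b]),(780,325),interpolation=cv2.INTER_CUBIC))"
```

```text
(no output)
```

View pics/nip.png

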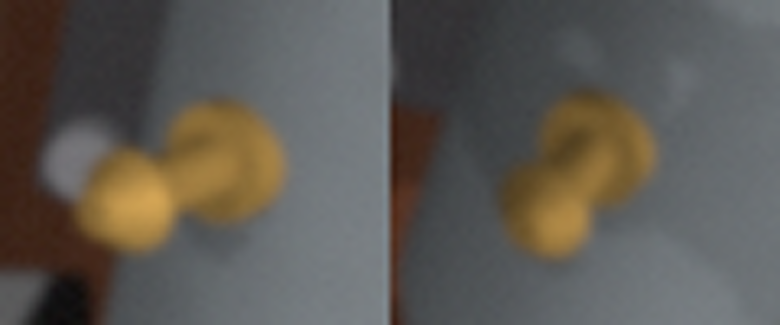

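Request:
apply_moves(series=[1.3,-0.7,0,0,0,0,2.6,-1.4,0,0,0,0,3.9,-2,0,0,0,0,5.2,-2.7,0,0,0,0,6.5,-3.3,0,0,0,0,7.8,-4,0,0,0,0,9.4,-4.7,0,0,0,0,9.4,-4.7,0,0,0,0,9.4,-4.7,0,0,0,0])

```text
t: 2.17
eef_pos: [0.4424, 0.3176, 0.2452]
orientation: [[-0.004, 1.0, 0.0], [1.0, 0.004, 0.001], [0.001, 0.0, -1.0]]
contact_force: [0.6, -0.2, -0.3]
finger_gap: 1.0
gripper_force: 0.0
```

```bash
python3 snap.py g0 gun stand; python3 -c "
import cv2
a=cv2.imread('pics/g0.png');cv2.imwrite('pics/g0b.png',cv2.resize(a,(800,600)))"
```

```text
gun 0.94 [164. 162.] 146 183 145 179
gun 0.87 [254. 180.] 234 274 151 205
gun 0.58 [219.  52.] 183 255 12 90
stand 0.74 [255. 148.] 221 288 123 187
stand 0.67 [282. 247.] 251 311 213 281
```

View pics/g0b.png

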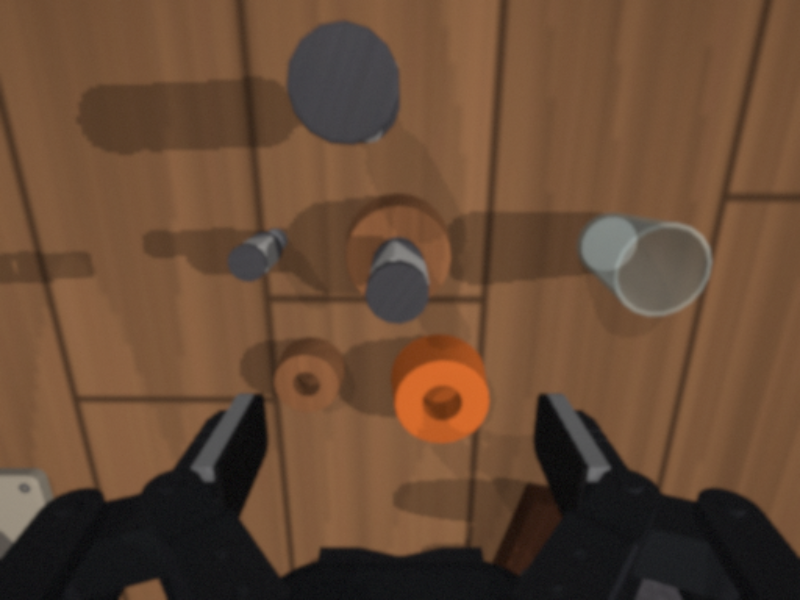

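The nipple crop shows the head centre at ~(128,202) and the boss at ~(228,160) in the left view, and (547,210) and (600,150) in the right one. The wrist picture shows the gun's cap centre at (398,290) of 800x600, standing in the brown stand centred at ~(398,250), with fingers well clear of everything.

```bash
python3 - <<'E'
from h import *
import json
w0,w1,g0=[json.load(open(f'{n}.json')) for n in('w0','w1','g0')]
S=bot.camera_model('scene');D=bot.camera_model('side')
sc=lambda u,v:np.array([90+u*.4,90+v*.4]);sd=lambda u,v:np.array([120+u*.32,140+v*.32])
H=[(w0,(155+128/6.5,210+202/6.5)),(w1,(250+157/6.5,283+210/6.5))]
B=[(w0,(155+228/6.5,210+160/6.5)),(w1,(250+210/6.5,283+150/6.5))]
h,b=tri(H),tri(B);d=h[0]-b[0];print('head',h,'boss',b,'dist',np.linalg.norm(d),d/np.linalg.norm(d))
def res(p,ret=0):
    n=np.array([-.5*np.cos(p[3]),-.5*np.sin(p[3]),.8660]);t=p[:3]
    e=[proj(m,t-n*.0068)[0]-uv for m,uv in H]+[proj(m,t-n*.024)[0]-uv for m,uv in B]
    e+=[.5*(proj(S,t)[0]-sc(363,371)),.5*(proj(D,t)[0]-sd(441,55))]
    return np.concatenate(e)
r=least_squares(res,[.575,-.045,.135,-.27]);print('tip',r.x,np.degrees(r.x[3]),np.round(r.fun,1))
# gun
cap=np.array([398,290])/1.5625
print('cap at .127',onz(g0,cap,.127),'stand foot',onz(g0,np.array([398,247])/1.5625,.022))
print('cap tri',tri([(g0,cap),(S,sc(568,127)),(D,sd(225,308))]))
W=cv2.imread('pics/g0.png')[140:215,220:290]
a=cv2.imread('pics/scene0.png')[130:170,300:332];s=cv2.imread('pics/side0.png')[230:280,175:215]
R=lambda i:cv2.resize(i,(int(i.shape[1]*400/i.shape[0]),400),interpolation=cv2.INTER_CUBIC)
cv2.imwrite('pics/gun.png',np.hstack([R(W),R(a)[:, :310],R(s)])[:,:800]);print([R(i).shape[1] for i in(W,a,s)])
E
```

```text
head (array([ 0.57749387, -0.04567318,  0.13142363]), np.float64(0.17458136680983216)) boss (array([ 0.58736189, -0.04836923,  0.11422511]), np.float64(0.18591572160028136)) dist 0.020010889230231716 [-0.49313247  0.1347295   0.85945816]
tip [ 0.57472374 -0.04614697  0.13594447 -0.12918485] -7.401746595992873 [ 1.3  0.   0.4 -0.1 -1.2 -0.  -0.5 -0.1 -0.5 -0.6  0.1 -1. ]
cap at .127 [0.44178473 0.32295056] stand foot [0.44149086 0.32347241]
cap tri (array([0.44142036, 0.32117063, 0.12336311]), np.float64(1.2822894075730744))
[373, 320, 320]
```

View pics/gun.png

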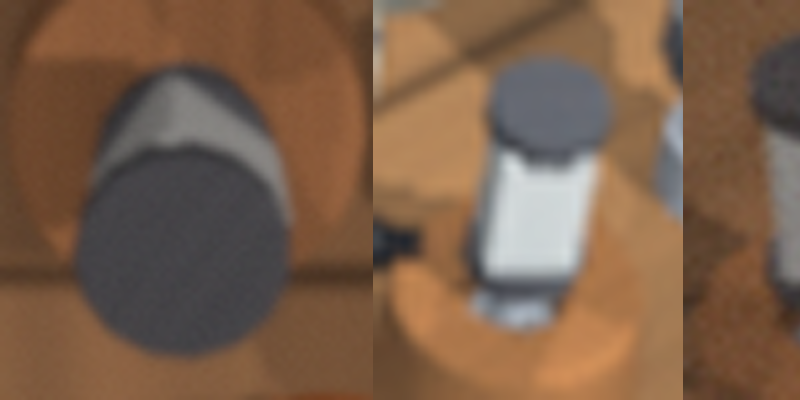

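The crop shows a grip corner pointing nearly at the wrist camera (azimuth ~96°). The scene view agrees (main face normal ~-39°), so I turn the tool 39° about its z.

Request:
apply_moves(series=[0.1,0,0.5,0,0,1.3,0.2,0,1,0,0,2.6,0.2,0,1.5,0,0,3.9,0.2,0,2,0,0,5.2,0.2,0,2,0,0,6.5,0.2,0,2,0,0,7.8,0.2,0,2,0,0,7.8,0.2,0,2,0,0,7.8])

```text
t: 2.98
eef_pos: [0.4438, 0.3186, 0.1954]
orientation: [[0.629, 0.777, 0.001], [0.777, -0.629, -0.001], [-0.0, 0.001, -1.0]]
contact_force: [0.2, 0.2, 0.5]
finger_gap: 1.002
gripper_force: 0.0
```

```bash
python3 snap.py g1 gun; python3 - <<'E'
from h import *
import json
s=bot.get_state();print(s['eef_pos'],s['orientation'],s['joint_positions'])
w0,w1,g1=[json.load(open(f'{n}.json')) for n in('w0','w1','g1')]
H=[(w0,(155+128/6.5,210+202/6.5)),(w1,(250+157/6.5,283+210/6.5))]
for y in(-15.5,):
    a=np.radians(y);n=np.array([-.5*np.cos(a),-.5*np.sin(a),.866])
    r=least_squares(lambda p:np.concatenate([proj(m,np.array([p[0],p[1],.135])-n*.0067)[0]-uv for m,uv in H]),[.57,-.05]);print(r.x,r.fun)
print('pred cap px',proj(g1,[[.4415,.3225,.127]]))
im=cv2.imread('pics/g1.png');cv2.imwrite('pics/g1c.png',cv2.resize(im[120:384,100:420],(727,600)))
E
```

```text
gun 0.84 [113. 115.] 55 189 79 166
gun 0.78 [177. 235.] 154 193 209 261
gun 0.71 [250. 164.] 244 257 165 167
gun 0.67 [251. 204.] 227 275 165 235
[0.44331964 0.31918999 0.19551148] [[ 6.28691906e-01  7.77654304e-01  5.20745888e-04]
 [ 7.77654401e-01 -6.28692001e-01  2.56483394e-05]
 [ 3.47334316e-04  3.88835428e-04 -9.99999864e-01]] [-46.49751395  31.62024698  11.68275725 106.96529971  -9.05476404
  42.2797965  -68.74303377]
[ 0.57396067 -0.04625344] [ 0.5456444   0.11189984 -0.59971393 -0.21747584]
pred cap px [[249.73289607 212.31459657]]
```

View pics/g1c.png

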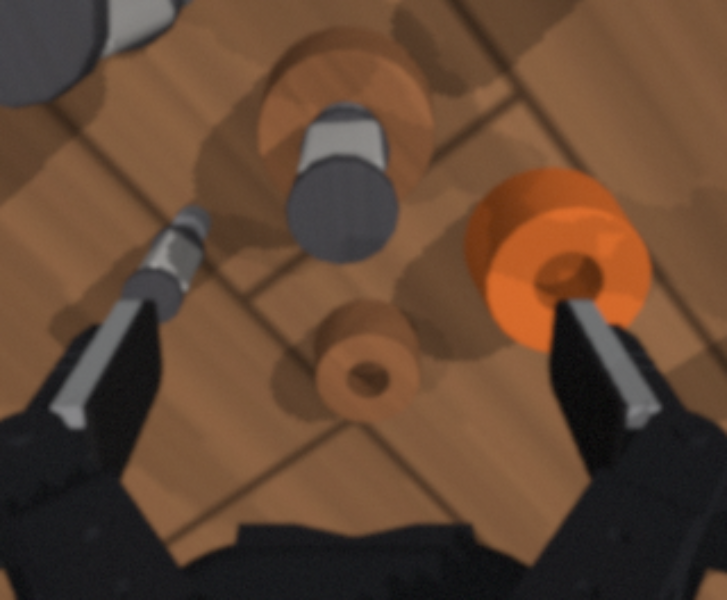

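The picture shows the cap centre at crop ~(342,209), i.e. px (250.5,212) against (249.7,212.3) predicted. The grip face is square to the tool, and the fingers pass clear.

Request:
apply_moves(series=[0.06,-0.12,1.2,0,0,0,0.06,-0.12,2.4,0,0,0,0.06,-0.12,3.4,0,0,0,0.06,-0.12,4.0,0,0,0,0.06,-0.12,4.25,0,0,0,0.06,-0.12,4.25,0,0,0,0.06,-0.12,4.25,0,0,0], hand=1)

```text
t: 3.67
eef_pos: [0.4418, 0.3231, 0.0896]
orientation: [[0.629, 0.777, 0.001], [0.777, -0.629, 0.001], [0.001, 0.0, -1.0]]
contact_force: [-0.5, 0.3, 0.0]
finger_gap: 1.002
gripper_force: 0.0
```

Request:
apply_moves(series=[0,0,0,0,0,0,0,0,0,0,0,0,0,0,0,0,0,0,0,0,0,0,0,0,0,0,0,0,0,0,0,0,0,0,0,0,0,0,0,0,0,0,0,0,0,0,0,0,0,0,0,0,0,0,0,0,0,0,0,0], hand=0)

```text
t: 4.5
eef_pos: [0.4416, 0.3232, 0.0894]
orientation: [[0.629, 0.777, 0.001], [0.777, -0.629, 0.0], [0.001, 0.0, -1.0]]
contact_force: [0.1, 0.3, 4.0]
finger_gap: 0.364
gripper_force: 47.1
```

Request:
apply_moves(series=[0,0,0,0,0,0,0,0,-0.2,0,0,0,0,0,-0.7,0,0,0,0,0,-1.5,0,0,0,0,0,-2.5,0,0,0,0,0,-3.8,0,0,0,0,0,-5.2,0,0,0,0,0,-6.6,0,0,0,0,0,-8,0,0,0,0,0,-8.4,0,0,0])

```text
t: 5.33
eef_pos: [0.4425, 0.324, 0.3035]
orientation: [[0.629, 0.777, 0.005], [0.777, -0.629, 0.004], [0.007, 0.001, -1.0]]
contact_force: [1.0, -0.7, -3.2]
finger_gap: 0.36
gripper_force: 47.1
```

```bash
python3 snap.py g2 gun; cat >plan.py <<'E'
from h import *
from scipy.spatial.transform import Rotation as Ro
import sys
# usage: plan.py dist_grip_to_tip yaw tipx tipy tipz ; prints row units to TCP pose with given seat height
s=bot.get_state();R=np.array(s['orientation']);p=np.array(s['eef_pos'])
a=np.radians(-15.5);n=np.array([-.5*np.cos(a),-.5*np.sin(a),.8660254])
def target(tip,dist,offx=0.,offy=0.,Rt=None):
    # dist: TCP to tip along n ; off: gun axis offset in tool frame
    v=np.cross(R[:,2],-n);Rr=Ro.from_rotvec(v/np.linalg.norm(v)*np.arcsin(np.linalg.norm(v))).as_matrix()@R if np.linalg.norm(v)>1e-6 else R
    t=np.array(tip)+n*dist-Rr[:,0]*offx-Rr[:,1]*offy
    return t,np.round(R.T@(t-p)/.025,2),np.round(np.degrees(Ro.from_matrix(R.T@Rr).as_rotvec())/5,2)
E
python3 - <<'E'
from plan import *
print(s['t'],p,s['finger_gap'],s['gripper_force'],s['contact_force'],R.tolist())
print(target([.574,-.0462,.135],.055+.1))
E
```

```text
gun 0.92 [197. 202.] 185 210 186 219
gun 0.72 [255. 294.] 214 298 200 354
gun 0.71 [170. 111.] 137 208 89 142
5.4333 [0.44146405 0.32351041 0.30026069] 0.3609196677630215 47.19338893890381 [-0.09080126 -0.77054846 -5.09384073] [[0.6290939272700453, 0.7773264340474251, 0.0021084598798672733], [0.7773236940512379, -0.6290973768546156, 0.0020892824555442256], [0.002950481060513775, 0.00032460091744250985, -0.9999955946381744]]
(array([ 0.49931864, -0.02548903,  0.26923394]), array([-9.4 , 10.58,  1.22]), array([-5.5 ,  2.36,  0.  ]))
```

```bash
python3 - <<'E'
from plan import *
import json
g=json.load(open('g2.json'))
im=cv2.imread('pics/g2.png')
th=np.linspace(0,2*np.pi,60)
for z,r in[(0,13),(21,13),(45,18),(55,18),(105,18),(115,18)]:
    loc=np.c_[r*np.cos(th),r*np.sin(th),np.full(60,77.4-z)]/1000
    uv=proj(g,loc@R.T+p);cv2.polylines(im,[np.round(uv*8).astype(int)],True,(0,255,0),1,cv2.LINE_AA,3)
cv2.imwrite('pics/g2o.png',cv2.resize(im[185:370,180:340],(519*1,600),interpolation=cv2.INTER_CUBIC))
E
```

```text
(no output)
```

View pics/g2o.png

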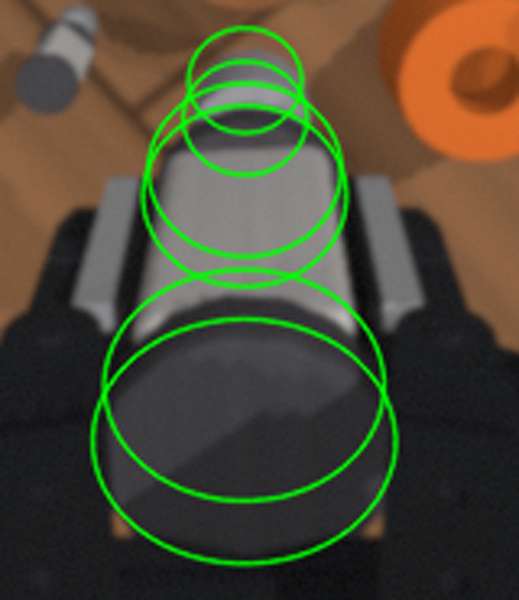

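The overlay used a mismatched pose (the arm was still settling when the picture was taken), so I redo it at rest with a silhouette fit rather than by eye.

```bash
cat >inhand.py <<'E'
from h import *
from scipy.spatial.transform import Rotation as Ro
import sys
s=bot.get_state();R=np.array(s['orientation']);p=np.array(s['eef_pos']);g=bot.camera_model('wrist')
im=bot.camera('wrist')
th=np.linspace(0,2*np.pi,60)
def draw(ox,tilt,zm,col):   # mm, deg about tool y, TCP->mouth mm
    Rt=Ro.from_rotvec([0,np.radians(tilt),0]).as_matrix()
    for z,r in[(0,13),(21,13),(45,18),(55,18),(105,18),(115,18)]:
        loc=np.c_[r*np.cos(th),r*np.sin(th),np.full(60,80-z)]@Rt.T
        loc=(loc+[ox,0,zm-80])/1000
        cv2.polylines(im,[np.round(proj(g,loc@R.T+p)*8).astype(int)],True,col,1,cv2.LINE_AA,3)
E
python3 - <<'E'
from inhand import *
raw=im.copy();draw(0,0,77.4,(0,255,0))
c=lambda i:cv2.resize(i[185:370,190:320],(400,569),interpolation=cv2.INTER_CUBIC)
cv2.imwrite('pics/g3o.png',np.hstack([c(raw),c(im)]));print(s['t'],p)
E
```

```text
5.4333 [0.44146405 0.32351041 0.30026069]
```

View pics/g3o.png

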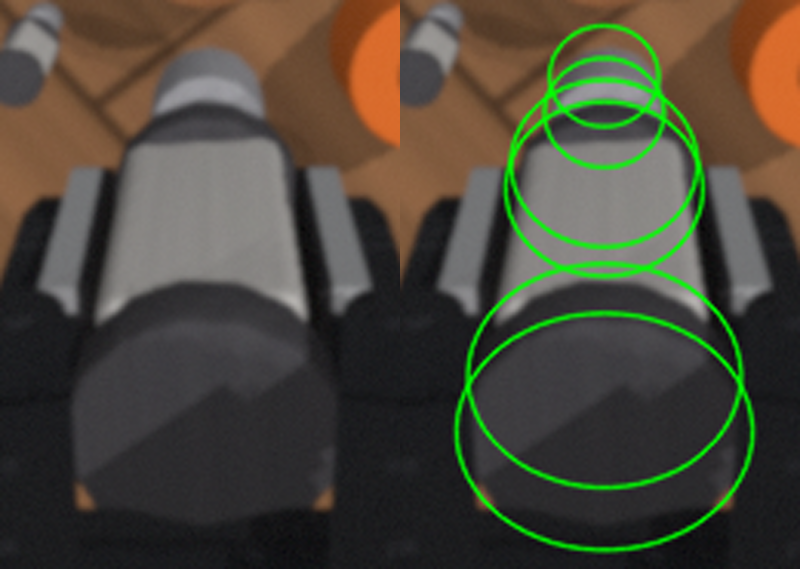

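```bash
python3 - <<'E'
from inhand import *
k=400/130
rows={0:(13,47),21:(13,79),45:(18,101),105:(18,283),115:(18,323)}
def ring(q,z,r):
    Rt=Ro.from_rotvec([0,np.radians(q[1]),0]).as_matrix()
    loc=np.c_[r*np.cos(th),r*np.sin(th),np.full(60,80-z)]@Rt.T
    return proj(g,((loc+[q[0],0,q[2]-80])/1000)@R.T+p)
def f(q):
    e=[(ring(q,z,r)[:,1].min()-(185+v/k)) for z,(r,v) in rows.items()]
    w=ring(q,115,18)[:,0];e.append(w.max()-w.min()-264/k)
    w=ring(q,0,13)[:,0];e.append((w.max()-w.min()-108/k))
    return np.array(e)
print(np.round(f([0,0,77.4]),1))
r=least_squares(f,[0,0,77.4]);print(r.x,np.round(r.fun,1))
r=least_squares(lambda q:f([q[0],0,q[1]]),[0,77.4]);print(r.x,np.round(r.fun,1))
E=np.array(g['extrinsics']);C=-E[:3,:3].T@E[:3,3];print('cam in tool',R.T@(C-p),'look',R.T@-E[2,:3])
E
```

```text
[-7.4 -7.2 -7.4 -6.8 -3.7 10.4  0.2]
[-9.71906517  0.21805184 87.92495824] [-0.3  0.   0.5 -1.1  0.8  0.3 -1.7]
[-9.52730719 87.5546453 ] [ 0.   0.2  0.6 -1.2  0.6  0.6 -1.7]
cam in tool [ 8.46395507e-02 -9.54336352e-05 -1.27889869e-01] look [-0.32625952  0.00123627  0.94527943]
```

```bash
python3 - <<'E'
from inhand import *
def pts(q):
    Rt=Ro.from_rotvec([0,np.radians(q[1]),0]).as_matrix();o=[]
    for z,r in[(0,13),(21,13),(45,18),(55,18)]:
        o.append(np.c_[r*np.cos(th),r*np.sin(th),np.full(60,80-z)]@Rt.T)
    return ((np.vstack(o)+[q[0],0,q[2]-80])/1000)@R.T+p
for c in('scene','side'):
    im=bot.camera(c);m=bot.camera_model(c);cv2.imwrite(f'pics/{c}1.png',im)
    for q in[(0,0,77.4),(-4,1.5,77.4),(-9.6,0,87.6)]:
        uv=proj(m,pts(q));b=uv[:60];print(c,q,'lowest',uv[:,1].max().round(1),'mouth centre',b.mean(0).round(1),'mouth cols',b[:,0].min().round(1),b[:,0].max().round(1))
    for d in bot.cut_out(c,'gun'):
        M=d['mask'];ys,xs=np.where(M);print(round(d['confidence'],2),xs.min(),xs.max(),ys.min(),ys.max(),[(y,np.where(M[y])[0].min(),np.where(M[y])[0].max()) for y in range(ys.max()-12,ys.max()+1,3)])
    x,y=proj(m,pts((0,0,77.4))[:60]).mean(0).astype(int);C=im[y-45:y+25,x-35:x+35]
    cv2.imwrite(f'pics/{c}1c.png',cv2.resize(C,(400,400),interpolation=cv2.INTER_CUBIC));print('crop origin',x-35,y-45)
cv2.imwrite('pics/sc1.png',np.hstack([cv2.imread('pics/scene1c.png'),cv2.imread('pics/side1c.png')]))
E
```

```text
scene (0, 0, 77.4) lowest 119.6 mouth centre [322.2 116.1] mouth cols 317.2 327.0
scene (-4, 1.5, 77.4) lowest 119.5 mouth centre [321.5 116. ] mouth cols 316.5 326.3
scene (-9.6, 0, 87.6) lowest 122.1 mouth centre [318.1 118.6] mouth cols 313.1 322.9
0.75 315 327 100 119 [(107, np.int64(318), np.int64(326)), (110, np.int64(316), np.int64(325)), (113, np.int64(316), np.int64(325)), (116, np.int64(315), np.int64(324)), (119, np.int64(318), np.int64(322))]
0.52 291 299 129 149 [(137, np.int64(291), np.int64(298)), (140, np.int64(291), np.int64(298)), (143, np.int64(292), np.int64(297)), (146, np.int64(292), np.int64(296)), (149, np.int64(293), np.int64(294))]
crop origin 287 71
side (0, 0, 77.4) lowest 204.7 mouth centre [187.5 201. ] mouth cols 180.9 194.3
side (-4, 1.5, 77.4) lowest 204.6 mouth centre [188.5 201. ] mouth cols 181.8 195.3
side (-9.6, 0, 87.6) lowest 208.7 mouth centre [192.8 205. ] mouth cols 186.3 199.6
0.97 142 172 249 322 [(310, np.int64(154), np.int64(170)), (313, np.int64(154), np.int64(171)), (316, np.int64(154), np.int64(170)), (319, np.int64(155), np.int64(168)), (322, np.int64(160), np.int64(162))]
0.79 217 230 276 310 [(298, np.int64(218), np.int64(229)), (301, np.int64(219), np.int64(228)), (304, np.int64(219), np.int64(227)), (307, np.int64(219), np.int64(227)), (310, np.int64(220), np.int64(225))]
0.67 178 196 148 204 [(192, np.int64(182), np.int64(195)), (195, np.int64(182), np.int64(195)), (198, np.int64(182), np.int64(196)), (201, np.int64(183), np.int64(196)), (204, np.int64(185), np.int64(193))]
crop origin 152 156
```

View pics/sc1.png

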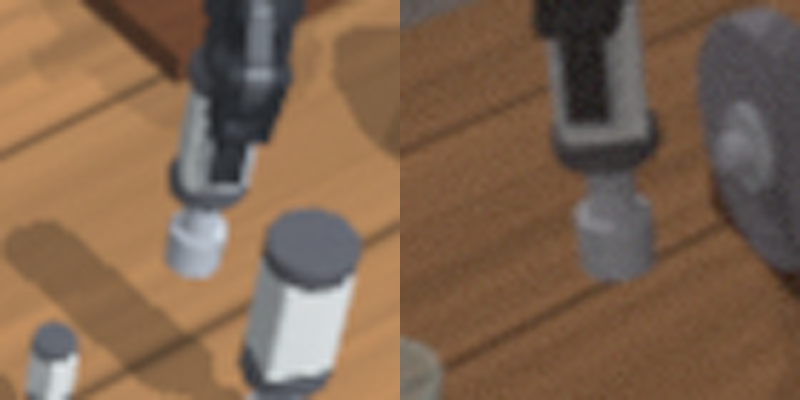

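The picture shows the gun hanging from the fingers, coupler centre at ~(321,115) in scene and ~(189.8,197) in side. That is 2 px off the nominal axis in both, so the gun sits shifted or tilted along tool x. I fit that jointly.

```bash
python3 - <<'E'
from inhand import *
k=400/130
S=bot.camera_model('scene');D=bot.camera_model('side')
rows={0:(13,47),21:(13,79),45:(18,101),105:(18,283)}
def P(q,z,r,t=th):
    Rt=Ro.from_rotvec([np.radians(q[4]),np.radians(q[1]),0]).as_matrix()
    loc=np.c_[r*np.cos(t),r*np.sin(t),np.full(len(t),80-z)]@Rt.T
    return ((loc+[q[0],q[3],q[2]-80])/1000)@R.T+p
def f(q):
    e=[(proj(g,P(q,z,r))[:,1].min()-(185+v/k))*.5 for z,(r,v) in rows.items()]
    c=lambda m,z:proj(m,P(q,z,13))[:,0].mean()
    e+=[c(S,10)-320.8,c(S,50)-323.3,c(D,10)-189.8,c(D,50)-187.7]
    cc=proj(g,P(q,0,13))[:,0];e.append((cc.mean()-(190+209/k))*.5)
    cc=proj(g,P(q,115,18))[:,0];e.append((cc.mean()-(190+205/k))*.5)
    return np.array(e)
q0=[0,0,77.4,0,0]
print(np.round(f(q0),1))
for fix in (0,1):
    F=lambda v:f([v[0],v[1],77.4,0,0]) if fix else np.r_[f([v[0],v[1],v[2],v[3],v[4]]),(v[2]-77.4)/3]
    r=least_squares(F,[0,0] if fix else q0);print(np.round(r.x,2),np.round(r.fun,1))
q=r.x
E
```

```text
[-3.7 -3.6 -3.7 -3.4  2.2  1.9 -3.1 -2.6 -1.  -0.3]
[-4.11 -1.3  77.72  0.62 -0.65] [ 0.   0.1  0.  -0.   0.  -0.  -0.1 -0.  -0.   0.   0.1]
[-3.96 -1.39] [ 0.1  0.1  0.   0.   0.   0.  -0.1 -0.1 -1.  -0.3]
```

```bash
cat >plan2.py <<'E'
from h import *
from scipy.spatial.transform import Rotation as Ro
TIP=np.array([.5740,-.0460,.135]);a=np.radians(-15.5);n=np.array([-.5*np.cos(a),-.5*np.sin(a),.8660254])
def gun(ox=-4.1,ty=-1.35,zm=77.6,oy=.4,tx=-.3):
    Rt=Ro.from_rotvec(np.radians([tx,ty,0])).as_matrix()
    return (Rt@[0,0,80]+[ox,oy,zm-80])/1000, Rt@[0,0,-1]
def st():
    s=bot.get_state();return s,np.array(s['orientation']),np.array(s['eef_pos'])
def target(h,G=None,tip=TIP):
    s,R,p=st();m,gz=G or gun();z=R@gz
    v=np.cross(z,n);Rr=Ro.from_rotvec(v/np.linalg.norm(v)*np.arctan2(np.linalg.norm(v),z@n)).as_matrix()@R
    t=tip+n*h-Rr@(m+.018*gz)
    return t,np.round(R.T@(t-p)/.025,2),np.round(np.degrees(Ro.from_matrix(R.T@Rr).as_rotvec())/5,2)
def where(G=None,tip=TIP):
    s,R,p=st();m,gz=G or gun();seat=p+R@(m+.018*gz);d=seat-tip
    return 'h',round(1e3*d@n,2),'lat tool mm',np.round(1e3*R.T@(d-n*(d@n)),2),'ang',np.degrees(np.arccos(min(1,(R@gz)@n))).round(2)
E
python3 - <<'E'
from plan2 import *
t,u,r=target(.09);print(t,u,r)
for k in np.linspace(.1,1,10):print(np.round(u*k,2).tolist(),np.round(r*k,2).tolist())
E
```

```text
[ 0.50398159 -0.02244798  0.26526921] [-9.13 10.66  1.32] [-5.46  2.67 -0.14]
[-0.91, 1.07, 0.13] [-0.55, 0.27, -0.01]
[-1.83, 2.13, 0.26] [-1.09, 0.53, -0.03]
[-2.74, 3.2, 0.4] [-1.64, 0.8, -0.04]
[-3.65, 4.26, 0.53] [-2.18, 1.07, -0.06]
[-4.57, 5.33, 0.66] [-2.73, 1.34, -0.07]
[-5.48, 6.4, 0.79] [-3.28, 1.6, -0.08]
[-6.39, 7.46, 0.92] [-3.82, 1.87, -0.1]
[-7.3, 8.53, 1.06] [-4.37, 2.14, -0.11]
[-8.22, 9.59, 1.19] [-4.91, 2.4, -0.13]
[-9.13, 10.66, 1.32] [-5.46, 2.67, -0.14]
```

Request:
apply_moves(series=[-0.3,0.4,0,-0.2,0.1,0,-0.9,1.1,0.1,-0.5,0.3,0,-1.6,1.9,0.2,-1,0.5,0,-2.5,2.9,0.3,-1.5,0.7,0,-3.4,3.9,0.5,-2,1,0,-4.3,5,0.6,-2.6,1.3,-0.1,-5.2,6,0.7,-3.1,1.5,-0.1,-6.1,7.1,0.9,-3.6,1.8,-0.1,-7,8.2,1,-4.2,2,-0.1,-7.5,8.8,1.1,-4.5,2.2,-0.1])

```text
t: 6.67
eef_pos: [0.4921, 0.0342, 0.2711]
orientation: [[0.586, 0.698, 0.413], [0.79, -0.606, -0.097], [0.182, 0.382, -0.906]]
contact_force: [-0.5, -0.1, -5.0]
finger_gap: 0.364
gripper_force: 48.2
```

```bash
python3 -c "
from plan2 import *
bot.camera('side');bot.camera('side')
print(st()[0]['t'],target(.06),where())"
```

```text
6.7667 (array([ 0.51845868, -0.0264728 ,  0.23930355]), array([-1.48,  1.75,  1.82]), array([-0.95,  0.52, -0.03])) ('h', np.float64(108.64), 'lat tool mm', array([ 35.4 , -44.41,   3.14]), 'ang', np.float64(5.42))
```

Request:
apply_moves(series=[-0.6,0.7,0.4,-0.4,0.2,0,-1.2,1.4,1,-0.7,0.4,0,-1.48,1.75,1.6,-0.95,0.52,-0.03,-1.48,1.75,1.82,-0.95,0.52,-0.03,-1.48,1.75,1.82,-0.95,0.52,-0.03,-1.48,1.75,1.82,-0.95,0.52,-0.03])

```text
t: 7.27
eef_pos: [0.5132, -0.0187, 0.2437]
orientation: [[0.576, 0.672, 0.465], [0.796, -0.59, -0.134], [0.184, 0.448, -0.875]]
contact_force: [-0.2, -1.4, -5.5]
finger_gap: 0.36
gripper_force: 47.9
```

```bash
python3 - <<'E'
from plan2 import *
print(st()[0]['t'],where())
s,R,p=st();m,gz=gun()
mouth=p+R@m;mid=mouth+R@gz*.0105
ims={}
for c in('scene','side','wrist'):
    M=bot.camera_model(c);im=bot.camera(c);cv2.imwrite(f'pics/{c}2.png',im)
    print(c,'pred mouth',proj(M,mouth)[0].round(1),'couplermid',proj(M,mid)[0].round(1),'tip',proj(M,TIP)[0].round(1),'head',proj(M,TIP-.0067*n)[0].round(1))
    for t in('gun','nipple'):
        for d in bot.cut_out(c,t):
            A=d['mask'];ys,xs=np.where(A);np.save(f'{c}2_{t}_{int(d["confidence"]*100)}.npy',A)
            print(' ',t,round(d['confidence'],2),np.round(d['point'],1),xs.min(),xs.max(),ys.min(),ys.max(),'mean',xs.mean().round(1),ys.mean().round(1))
E
```

```text
7.2667 ('h', np.float64(67.56), 'lat tool mm', array([ 1.96, -6.56,  0.07]), 'ang', np.float64(2.09))
scene pred mouth [231.3 218. ] couplermid [230.6 214.2] tip [234.2 237.2] head [234.7 239.6]
  gun 0.77 [229.7 201.6] 220 235 172 220 mean 228.4 202.7
  gun 0.64 [242.3 269.1] 178 301 218 313 mean 242.2 268.0
  gun 0.62 [336.2 128.4] 328 349 108 152 mean 337.4 128.3
  gun 0.48 [300.4 138.6] 291 299 128 148 mean 294.9 137.6
  nipple 0.45 [232.7 241.2] 231 238 237 249 mean 234.5 243.1
side pred mouth [266.6 147.4] couplermid [267.6 145. ] tip [261.5 156. ] head [260.9 157.3]
  gun 0.87 [157.2 279.9] 142 171 249 321 mean 157.9 282.2
  gun 0.85 [220.2 289.4] 217 229 276 310 mean 223.0 291.8
  gun 0.71 [194.  276.9] 176 213 257 296 mean 194.2 276.9
  gun 0.7 [269.6 141.2] 263 276 118 151 mean 268.7 138.6
wrist pred mouth [258.  217.1] couplermid [258.  222.8] tip [265.9 195.6] head [265.8 193. ]
  gun 0.86 [254.7 289.9] 215 298 198 353 mean 256.3 286.4
  nipple 0.84 [266.4 185.6] 256 273 177 199 mean 265.1 187.8
```

```bash
cat >look.py <<'E'
from plan2 import *
s,R,p=st();print(s['t'],where(),s['contact_force'])
m,gz=gun()
th=np.linspace(0,2*np.pi,72)
def rings(spec,c,Rm):
    return np.vstack([c+np.c_[r*np.cos(th),r*np.sin(th),np.full(72,z)]/1000@Rm.T for z,r in spec])
def frame(z):
    x=np.cross([0,1,0],z);x/=np.linalg.norm(x);return np.c_[x,np.cross(z,x),z]
def sil(M,P):
    A=np.zeros((384*4,512*4),np.uint8);pts=proj(M,P).reshape(-1,72,2)
    for a,b in zip(pts[:-1],pts[1:]):
        cv2.fillConvexPoly(A,cv2.convexHull(np.round(np.vstack([a,b])*4+1.5).astype(np.int32)),1)
    return cv2.resize(A,(512,384),interpolation=cv2.INTER_AREA)>0
cup=rings([(0,13),(21,13)],p+R@m,frame(R@gz))
rod=rings([(0,13),(21,13),(21.1,8),(45,8)],p+R@m,frame(R@gz))
nip=rings([(0,3),(-6,7.5),(-7.5,7.5),(-10.5,4.5),(-24,4.5),(-24.1,9),(-28,9)],TIP,frame(n))
for c in('scene','side','wrist'):
    M=bot.camera_model(c);im=bot.camera(c);cv2.imwrite(f'pics/{c}3.png',im)
    for t,P in(('gun',cup),('nipple',nip)):
        A=sil(M,P);ys,xs=np.where(A)
        print(c,t,'MODEL',xs.min(),xs.max(),ys.min(),ys.max(),'mean',xs.mean().round(1),ys.mean().round(1))
        for d in bot.cut_out(c,t):
            B=d['mask'];y,x=np.where(B)
            if t=='gun':
                lo,hi=ys.min()+2,ys.max()+3
                k=(y>=ys.min()-3)&(y<=ys.max()+6)&(abs(x-xs.mean())<40)
                if k.sum()<20:continue
                w=[(int(r),int(x[y==r].min()),int(x[y==r].max())) for r in range(ys.min()-2,ys.max()+4,3) if (y==r).any()]
                wm=[(int(r),int(xs[ys==r].min()),int(xs[ys==r].max())) for r in range(ys.min()-2,ys.max()+4,3) if (ys==r).any()]
                print('   ',round(d['confidence'],2),w,'bottom/top',y.max(),y.min(),'\n    model',wm)
            elif abs(x.mean()-xs.mean())<40: print('   ',round(d['confidence'],2),x.min(),x.max(),y.min(),y.max(),'mean',x.mean().round(1),y.mean().round(1))
E
python3 -c "
from plan2 import *
print(target(.045),where())"
```

```text
(array([ 0.52564696, -0.02844931,  0.22628722]), array([-0.19,  0.27,  0.91]), array([-0.11,  0.41, -0.  ])) ('h', np.float64(68.06), 'lat tool mm', array([ 2.81, -7.06,  0.07]), 'ang', np.float64(2.12))
```

Request:
apply_moves(series=[-0.1,0.15,0.4,-0.05,0.2,0,-0.19,0.27,0.91,-0.11,0.41,0,-0.19,0.27,0.91,-0.11,0.41,0,-0.19,0.27,0.91,-0.11,0.41,0,-0.19,0.27,0.91,-0.11,0.41,0])

```text
t: 8.13
eef_pos: [0.5252, -0.0292, 0.2258]
orientation: [[0.56, 0.668, 0.49], [0.801, -0.588, -0.112], [0.214, 0.455, -0.864]]
contact_force: [0.4, 0.3, -3.8]
finger_gap: 0.361
gripper_force: 48.0
```

```bash
python3 look.py
```

```text
8.1333 ('h', np.float64(44.72), 'lat tool mm', array([-1.03, -0.17, -0.02]), 'ang', np.float64(0.08)) [ 0.3959428   0.30890331 -3.77121146]
scene gun MODEL 225 237 218 230 mean 230.8 224.0
    0.79 [(216, 226, 232), (219, 227, 234), (222, 226, 235), (225, 227, 236), (228, 228, 235)] bottom/top 230 183 
    model [(219, 226, 235), (222, 225, 236), (225, 226, 236), (228, 226, 236)]
scene nipple MODEL 232 239 237 249 mean 235.5 243.2
    0.65 232 238 237 248 mean 234.7 242.9
side gun MODEL 261 271 143 154 mean 265.9 148.3
    0.63 [(141, 263, 267), (144, 262, 271), (147, 261, 270), (150, 260, 269), (153, 262, 267)] bottom/top 153 123 
    model [(144, 263, 270), (147, 262, 271), (150, 261, 270), (153, 262, 268)]
side nipple MODEL 256 263 156 164 mean 259.7 159.9
    0.63 256 263 156 164 mean 259.7 160.0
wrist gun MODEL 238 275 201 246 mean 256.7 223.7
    0.58 [(199, 251, 263), (202, 246, 268), (205, 243, 271), (208, 242, 273), (211, 240, 274), (214, 240, 275), (217, 240, 275), (220, 239, 275), (223, 238, 277), (226, 234, 280), (229, 231, 283), (232, 230, 284), (235, 229, 285), (238, 228, 285), (241, 228, 285), (244, 228, 285), (247, 228, 285)] bottom/top 354 198 
    model [(202, 250, 264), (205, 245, 268), (208, 243, 271), (211, 241, 273), (214, 240, 274), (217, 240, 274), (220, 239, 274), (223, 239, 275), (226, 238, 275), (229, 238, 275), (232, 238, 275), (235, 239, 274), (238, 241, 273), (241, 244, 270), (244, 248, 266)]
wrist nipple MODEL 248 267 184 209 mean 257.1 196.3
    0.78 247 266 184 198 mean 256.7 191.4
```

Request:
apply_moves(series=[0,0,0.4,0,0,0,0,0,0.8,0,0,0,0,0,1,0,0,0,0,0,1,0,0,0,0,0,1,0,0,0,0,0,1,0,0,0])

```text
t: 9.08
eef_pos: [0.5374, -0.0325, 0.2045]
orientation: [[0.56, 0.667, 0.491], [0.8, -0.589, -0.113], [0.214, 0.456, -0.864]]
contact_force: [-1.2, -0.0, -4.2]
finger_gap: 0.36
gripper_force: 48.0
```

```bash
python3 look.py
```

```text
9.0833 ('h', np.float64(19.91), 'lat tool mm', array([-0.82,  0.14, -0.02]), 'ang', np.float64(0.07)) [-1.1855378  -0.0323892  -4.19606062]
scene gun MODEL 227 239 227 239 mean 232.8 232.9
    0.7 [(225, 227, 234), (228, 228, 237), (231, 228, 238), (234, 228, 238), (237, 229, 238)] bottom/top 239 192 
    model [(228, 228, 237), (231, 227, 238), (234, 228, 238), (237, 229, 238)]
scene nipple MODEL 232 239 237 249 mean 235.5 243.2
    0.56 233 238 240 248 mean 235.1 244.2
side gun MODEL 258 268 148 159 mean 263.1 153.4
    0.51 [(146, 261, 264), (149, 260, 267), (152, 258, 267), (155, 258, 266), (158, 259, 264)] bottom/top 159 128 
    model [(149, 260, 267), (152, 259, 268), (155, 258, 267), (158, 260, 266)]
side nipple MODEL 256 263 156 164 mean 259.7 159.9
wrist gun MODEL 239 276 201 246 mean 257.3 223.8
    0.73 [(199, 160, 304), (202, 161, 305), (205, 163, 306), (208, 164, 307), (211, 166, 308), (214, 168, 309), (217, 170, 310), (220, 172, 311), (223, 174, 312), (226, 175, 314), (229, 176, 315), (232, 178, 316), (235, 179, 318), (238, 181, 319), (241, 183, 321), (244, 184, 322), 
[... 279 characters left out ...]
71), (244, 248, 267)]
    0.66 [(199, 250, 263), (202, 246, 268), (205, 244, 271), (208, 242, 273), (211, 241, 274), (214, 240, 275), (217, 240, 275), (220, 239, 275), (223, 238, 277), (226, 236, 280), (229, 233, 283), (232, 231, 284), (235, 230, 285), (238, 229, 286), (241, 229, 286), (244, 229, 286), (247, 229, 286)] bottom/top 354 198 
    model [(202, 251, 264), (205, 246, 269), (208, 243, 272), (211, 241, 273), (214, 241, 274), (217, 240, 275), (220, 240, 275), (223, 239, 275), (226, 239, 276), (229, 239, 276), (232, 239, 276), (235, 240, 275), (238, 241, 273), (241, 244, 271), (244, 248, 267)]
wrist nipple MODEL 247 268 193 221 mean 257.1 206.5
    0.56 247 266 193 200 mean 256.4 196.0
```

Request:
apply_moves(series=[0,0,0.1,0,0,0,0,0,0.2,0,0,0,0,0,0.3,0,0,0,0,0,0.3,0,0,0,0,0,0.3,0,0,0])

```text
t: 9.95
eef_pos: [0.5411, -0.0334, 0.1974]
orientation: [[0.56, 0.668, 0.49], [0.8, -0.589, -0.113], [0.214, 0.455, -0.864]]
contact_force: [0.2, 0.1, -4.7]
finger_gap: 0.36
gripper_force: 48.1
```

Request:
apply_moves(series=[0,0,0.04,0,0,0,-0.01,0,0.08,0,0,0,-0.01,0,0.12,0,0,0,-0.01,0,0.16,0,0,0,-0.01,0,0.16,0,0,0])

```text
t: 10.37
eef_pos: [0.543, -0.0339, 0.1941]
orientation: [[0.56, 0.668, 0.491], [0.801, -0.589, -0.112], [0.214, 0.456, -0.864]]
contact_force: [-0.9, -0.0, -3.2]
finger_gap: 0.364
gripper_force: 48.1
```

```bash
python3 -c "
from plan2 import *
s,R,p=st();print(where(),s['contact_force'],R.T@s['contact_force'],s['moment'])"
```

```text
('h', np.float64(8.04), 'lat tool mm', array([-0.71, -0.11, -0.02]), 'ang', np.float64(0.07)) [-0.86539452 -0.04821802 -3.18134848] [-1.20354827 -1.99912667  2.32962977] [0.2720151  1.12311454 0.02294029]
```

Request:
apply_moves(series=[0,0,0.04,0,0,0,0,0,0.08,0,0,0,0,0,0.12,0,0,0,0,0,0.16,0,0,0,0,0,0.16,0,0,0])

```text
t: 10.78
eef_pos: [0.545, -0.0345, 0.1904]
orientation: [[0.56, 0.668, 0.49], [0.8, -0.589, -0.112], [0.214, 0.455, -0.864]]
contact_force: [0.4, 0.1, -6.1]
finger_gap: 0.359
gripper_force: 48.2
```

Request:
apply_moves(series=[0,0,0.04,0,0,0,0,0,0.08,0,0,0,-0.01,0,0.12,0,0,0,-0.01,0,0.16,0,0,0,-0.01,0,0.16,0,0,0])

```text
t: 11.2
eef_pos: [0.5471, -0.0349, 0.1879]
orientation: [[0.559, 0.667, 0.492], [0.801, -0.588, -0.113], [0.214, 0.457, -0.863]]
contact_force: [-3.9, 1.0, 4.4]
finger_gap: 0.362
gripper_force: 47.8
```

```bash
python3 -c "
from plan2 import *
s,R,p=st();print(where(),s['contact_force'],R.T@s['contact_force'],s['moment'],s['finger_gap'])"
```

```text
('h', np.float64(0.52), 'lat tool mm', array([-0.44,  0.42, -0.01]), 'ang', np.float64(0.06)) [-3.94924174  0.98232177  4.37057608] [-0.48581799 -1.2155427  -5.82664899] [ 0.10062173  0.93854174 -0.0188429 ] 0.36159687529353746
```

Request:
apply_moves(series=[0,0,0.04,0,0,0,0,0,0.08,0,0,0,0,0,0.12,0,0,0,0,0,0.16,0,0,0,0,0,0.2,0,0,0,0,0,0.2,0,0,0])

```text
t: 11.7
eef_pos: [0.5496, -0.0356, 0.1832]
orientation: [[0.56, 0.667, 0.492], [0.801, -0.589, -0.113], [0.214, 0.457, -0.864]]
contact_force: [-4.5, 0.6, 6.7]
finger_gap: 0.366
gripper_force: 47.7
```

```bash
python3 -c "
from plan2 import *
s,R,p=st();print(where(),s['contact_force'],R.T@s['contact_force'],s['moment'],s['finger_gap'])"
```

```text
('h', np.float64(-4.79), 'lat tool mm', array([-0.52,  0.31, -0.01]), 'ang', np.float64(0.06)) [-4.49681944  0.57416281  6.67308142] [-0.62870134 -0.2911769  -8.03747561] [ 0.08297827  0.83462962 -0.0931427 ] 0.36606719493005385
```

Request:
apply_moves(series=[0,0,0.04,0,0,0,0,0,0.08,0,0,0,0,0,0.12,0,0,0,-0.01,0,0.16,0,0,0,-0.01,0,0.2,0,0,0,-0.01,0,0.22,0,0,0,-0.01,0,0.22,0,0,0,-0.01,0,0.22,0,0,0,-0.01,0,0.22,0,0,0,-0.01,0,0.22,0,0,0])

```text
t: 12.53
eef_pos: [0.552, -0.0363, 0.1787]
orientation: [[0.559, 0.667, 0.492], [0.801, -0.588, -0.113], [0.214, 0.457, -0.863]]
contact_force: [-6.0, 0.6, 8.4]
finger_gap: 0.358
gripper_force: 47.6
```

```bash
sed 's/pics\/{c}3/pics\/{c}4/' look.py >look4.py; python3 look4.py | grep -v 'wrist nip' | head -12; python3 - <<'E'
from plan2 import *
import json
s,R,p=st();print(s['t'],where(),R.T@s['contact_force'],s['finger_gap'],s['gripper_force'],abs(np.array(s['qd'])).max())
# wrist check: cup should have moved ~10 mm toward hand; coupler silhouette for stroke 0 / 10
m,gz=gun();M=bot.camera_model('wrist');th=np.linspace(0,6.28,72)
x=np.cross([0,1,0],gz);x/=np.linalg.norm(x);y=np.cross(gz,x)
for st_ in(0,7,10,14):
    q=m+gz*st_*1e-3;P=q+.013*(np.outer(np.cos(th),x)+np.outer(np.sin(th),y));print(st_,'mouth top row',proj(M,P@R.T+p)[:,1].min().round(1))
E
```

```text
12.5333 ('h', np.float64(-9.98), 'lat tool mm', array([-0.53,  0.3 , -0.01]), 'ang', np.float64(0.06)) [-6.012255    0.63814832  8.351159  ]
scene gun MODEL 230 241 237 250 mean 235.4 243.4
    0.81 [(235, 228, 237), (238, 229, 238), (241, 229, 239), (244, 230, 239), (247, 232, 235)] bottom/top 247 206 
    model [(238, 232, 239), (241, 230, 240), (244, 230, 241), (247, 231, 241), (250, 233, 236)]
scene nipple MODEL 232 239 237 249 mean 235.5 243.2
side gun MODEL 255 265 154 165 mean 259.9 159.4
    0.61 [(152, 258, 261), (155, 257, 264), (158, 256, 265), (161, 256, 263)] bottom/top 163 133 
    model [(155, 257, 264), (158, 256, 265), (161, 255, 264), (164, 257, 262)]
side nipple MODEL 256 263 156 164 mean 259.7 159.9
    0.34 203 305 146 216 mean 252.6 181.3
wrist gun MODEL 239 276 201 246 mean 257.4 223.5
    0.78 [(205, 250, 264), (208, 246, 269), (211, 243, 272), (214, 241, 273), (217, 240, 274), (220, 239, 275), (223, 238, 276), (226, 235, 279), (229, 232, 282), (232, 231, 284), (235, 230, 285), (238, 229, 286), (241, 228, 285), (244, 228, 285), (247, 228, 285)] bottom/top 354 204 
12.9833 ('h', np.float64(-9.97), 'lat tool mm', array([-0.51,  0.27, -0.01]), 'ang', np.float64(0.06)) [ -1.00456104  -1.65505942 -10.42071663] 0.3648159372815117 47.61368930339813 0.08682826503590668
0 mouth top row 200.3
7 mouth top row 203.6
10 mouth top row 205.1
14 mouth top row 207.1
```

```bash
python3 -c "
from bench import bot
print(bot.finish_job())"
```

```text
the job is handed in; nothing more can be done
None
```

I handed the job in with the coupler on the slanted nipple and the barrel pushed about 10 mm down at roughly 13 N, still gripped and at rest; I inferred the snap-on from force and travel, and the hand-in returned no verdict.

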